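# Clip the egg recipe card to its stand

### The job

Every time the fridge door slams, the yellow recipe card threatens to drop out of its stand. Squeeze the red spring clip open, put it over the middle of the top edge so that it straddles both the yellow card and the wooden backboard behind it, and let it close on the two together. Leave it clamped there, in line with the card, with the card still seated in its stand and the stand not shoved out of its place.

Things in the scene. Friction and masses are not known exactly. Their poses are not given: they have to be found in the camera images.
- red_clip_hinge (a point): Red spring clip (42 g, black rubber jaws) standing on its jaws, tails up; a white twin is a bystander. Point: mid hinge, 44 mm above the shelf; tails end 73 mm up. Standing: z up, y along the hinge (clip 46 mm wide), x across the jaws. Tails splay to 58 mm at the top: grasp from above, closing along x, pads' middle 15-25 mm above the hinge. Jaw tips 42 mm below the hinge, throat 30 mm deep.
- red_clip_jaw (a joint): Angle of the red clip's jaws, rad: 0 shut, 0.3 clamped on card and backboard, 0.9 tails squeezed to the stop (6-10 N; more does no harm): tail faces then upright and parallel, 26 mm apart, 2-38 mm above the hinge; jaws open 30 mm or more. Squeezed on the shelf the clip may settle up to 6 mm lower. Let go, its spring shuts it and grips with 3-4 N.
- yellow_stand_top (a point): Middle of the top edge of the yellow card's stand, 116 mm above the shelf, centred in the 13 mm of backboard and card together. z up, y along the edge, x across it, to the card side. Stand: loose, 0.9 kg, dark steel base 100 x 140 x 16 mm (x, y, z), light wood backboard 8 mm thick, 110 wide, as high as the card; a 20 mm lip holds the card's foot. A blue card's stand is a bystander.
- yellow_card: Stiff yellow recipe card with a fried egg on it, 5 mm thick (x), 130 wide (y), 100 high (z), 60 g, standing loose on the stand's base between backboard and lip, on the backboard's +x side; its top may lean 4 mm forward. Origin: middle of its lower edge, 16 mm above the shelf.
Mind the look-alikes: they are no part of the job. Of the things that look like the part that bears red_clip_hinge, take the one that is farthest to the robot's left at the start.

How it is judged:
By the outcome, as a careful person would: the job done as asked, in the order asked, and still so for the second after the job is handed in, with the robot touching nothing.
It also fails if it takes over 42 s, if anything falls off the work surface, if the arm or the gripper's body presses on something with over 40 N, if the wrist force passes 120 N, or if a joint passes its speed limit or range.

### The arm

A 6-joint arm with a two-finger parallel gripper is mounted at the origin on the work surface. World frame = base frame: x ahead of the robot, y to its left, z up, the work surface at z = 0. Lengths are in m, angles in rad, forces in N, time in s.
With the tool pointing down it reaches from about 0.3 to 0.875 m from the base axis. Payload 6.4 kg.
Tool frame: the origin (TCP) lies midway between the tips of the shut fingers; the grasp point (between the pads) lies manip.hold_point_z behind it (manip.hold_point_z is the distance from the TCP to the grasp point, in m); z points along the fingers, y is the line along which they close (so a half turn about z gives the same grasp; the last joint's range is limited). The gripper opens to 88 mm and grips with 3 to 60 N. Pads are 18 mm wide; open, the fingers measure 123 mm over their backs; the gripper's body (75 mm by 187 mm) begins 45 mm behind the grasp point.
Start: joints at [0.93, 0.181, 1.607, -0, 1.354, -0.206], TCP at [0.242, 0.522, 0.239] pointing down, gripper open.
Joint ranges: [-2.99, 2.99], [-0.89, 2.07], [0.3, 2.58], [-1.14, 4.28], [0, 2.63], [-3.12, 3.12]. Speed limits (rad/s): [2.57, 2.57, 3.01, 3.14, 3.14, 3.14].

### API

Orientations are given as a unit quaternion [w, x, y, z].
In Python, from station import telemetry, capture, get_calibration, order, masks_of, manip gives the robot as it stands.
- The arm moves only by the tool servo_tool, never from a script. Its argument "commands" is a list of rows, each an object of numbers: "wx", "wy", "wz": the turn, a rotation vector about the tool's x, y, z in degrees; "x", "y", "z": the shift along the tool's x, y, z in cm; "gripper": the opening, from 0 (shut) to 1 (fully open). A call has 1 to 8 rows; each row shifts and turns the commanded pose from where the row before left it, along the tool's axes as they then stand; what a row does not reach is not made up. A row lasts 1/12 s, in which the tool goes at most 41.7 mm and 7.16 degrees, less where a joint would pass 70% of its speed; a pose out of reach is approached as far as the arm can. A call is refused whole if a number of a shift passes 4.17 or a number of a turn 7.16, either way. A call with a gripper value outside its range is refused whole. The fingers move at their own pace and stop on an object; "force" is the grip in N (left out, the last holds). Time passes only in rows, so rows that do not move let the fingers close. It gives the time, the measured TCP pose, the force, the opening and the grip force at its end, in the units of the state.
- telemetry.get_obs(): the state, without advancing time (a new reading comes with each control period).
- capture(name): name is "side" or "top"; returns the picture (384x512x3 uint8, red, green, blue); there is no depth.
- get_calibration(name): a dict with "fov_y" (degrees; the focal length in pixels is half the picture's height over the tangent of half this angle, whatever the lens; pixels are square), "cx", "cy" (the principal point, pixels), "world_from_camera" (4x4, takes a point from camera to world coordinates). Camera axes: x right, y up, looking along -z (the intrinsics and any distortion apply to the point x, -y, -z); pixel columns grow to the right and rows downward; lengths in m; the calibration is good to about 2 mm. A picture is of the moment at which its call begins. get_calibration takes no time and is no camera call.
- order.close_job(): hands the job in; it is judged then, once.
Trained networks look in the newest picture that a camera, given by its name, has taken for a name from the list of things; names that differ only in an ending like _2 or _b are one class to them, and where a whole thing is asked for, a point or a joint stands for the part that bears it (a point fixed in the world has none). Each returns a list of dicts, best first, with "conf" (0 to 1); they miss things now and then, are a little off and sometimes report something else, mostly with a low value. They report only what shows in the picture. A call takes as long as a camera call. They do not tell look-alikes from the thing itself.
- masks_of(camera, thing): "mask" (384x512 bool, what is visible of it) and "at" ([row, column] in pixels, amid what is visible of it).
The state is a dict: "clock": time; "joints": joint angles; "qd": joint speeds; "joint_efforts": joint torques, N m; "tool_pos": TCP position; "tcp_rot": TCP orientation; "contact_force": force on the tool from outside, world axes, zero at the start; "ft_torque": the same for the moment, N m; "width": finger opening in m; "finger_force": force on a finger pad.
Only numpy, scipy, OpenCV 4.12 (cv2) and the standard library are available. Lean on these libraries where they do the work, as an engineer would, in place of code of your own. Each camera call takes 0.05 s, during which the arm holds its last target. There are 200 camera calls.

## Working session

There is one attempt and no reset: what is moved stays moved. The work goes in short steps, Python scripts to look and compute and a tool call to move; the robot and the scene stay as the last step left them, time stands still between calls to the robot, and variables do not carry over. Pictures are saved under pics/ and viewed, at most 10 in all, crops included, and the job is handed in when it is done.

Besides the shell and the picture viewer there is one more tool, called after "Call:" as name(argument=value, ...) on one line, values as JSON. servo_tool: Moves the arm, as the interface text tells. Its arguments: {"type":"object","properties":{"commands":{"type":"array","items":{"type":"object","properties":{"wx":{"type":"number"},"wy":{"type":"number"},"wz":{"type":"number"},"x":{"type":"number"},"y":{"type":"number"},"z":{"type":"number"},"gripper":{"type":"number"}}}},"force":{"type":"number"}},"required":["commands"]}

```bash
mkdir -p pics; ls; cat > h.py <<'E'
import numpy as np,cv2
from station import telemetry,capture,get_calibration,order,masks_of,manip
def cam(n):
    c=get_calibration(n);f=192/np.tan(np.radians(c['fov_y'])/2);return c,f,np.array(c['world_from_camera'])
def ray(n,row,col):
    c,f,W=cam(n);d=np.array([(col-c['cx'])/f,-(row-c['cy'])/f,-1]);return W[:3,3],W[:3,:3]@d
def atz(n,row,col,z):
    o,d=ray(n,row,col);return o+d*(z-o[2])/d[2]
def proj(n,p):
    c,f,W=cam(n);q=W[:3,:3].T@(np.array(p)-W[:3,3]);return np.array([c['cy']-f*q[1]/-q[2],c['cx']+f*q[0]/-q[2]])
def tri(a,ra,b,rb):
    o1,d1=ray(a,*ra);o2,d2=ray(b,*rb);A=np.stack([d1,-d2],1);t=np.linalg.lstsq(A,o2-o1,rcond=None)[0]
    p,q=o1+d1*t[0],o2+d2*t[1];return (p+q)/2,np.linalg.norm(p-q)
E
python3 - <<'E'
from h import *
np.set_printoptions(precision=4,suppress=True)
print(manip.hold_point_z,telemetry.get_obs())
for n in('side','top'):
    c=get_calibration(n);print(n,c)
    im=capture(n);cv2.imwrite(f'pics/{n}0.png',im[:,:,::-1])
    for t in('red_clip_hinge','yellow_stand_top','yellow_card'):
        for m in masks_of(n,t):
            M=m['mask'];col=im[M].mean(0);print(n,t,round(m['conf'],2),m['at'],M.sum(),col.round(),cv2.minAreaRect(np.argwhere(M)[:,::-1].astype(np.float32)))
E
python3 -c "
import cv2,numpy as np
a=[cv2.imread(f'pics/{n}0.png') for n in('side','top')]
cv2.imwrite('pics/both.png',cv2.resize(np.hstack(a),(800,300)))"
```

```text
pics
0.0187 {'clock': 0.0, 'joints': array([ 0.9297,  0.1815,  1.6079, -0.    ,  1.3538, -0.2063]), 'qd': array([ 0.0007, -0.0002,  0.0004, -0.0004,  0.0023,  0.0023]), 'joint_efforts': array([ -0.0001, -43.3865, -34.1852,   0.0702,   0.0386,  -0.0001]), 'tool_pos': array([0.2419, 0.5211, 0.2378]), 'tcp_rot': array([-0.0003,  0.2157,  0.9765, -0.0008]), 'contact_force': array([-0.094 ,  0.4699,  0.7386]), 'ft_torque': array([ 0.0095,  0.0088, -0.0225]), 'finger_force': 0.0, 'width': 0.08781530477085789}
side {'fov_y': 46.91492871048597, 'cx': 252.13043839367464, 'cy': 193.57320998847234, 'world_from_camera': array([[-0.9482,  0.2406, -0.2073,  0.3364],
       [-0.3169, -0.6747,  0.6665,  0.5049],
       [ 0.0206,  0.6977,  0.7161,  0.7454],
       [ 0.    ,  0.    ,  0.    ,  1.    ]])}
side red_clip_hinge 0.78 [184.8, 286.0] 535 [143.  66.  63.] ((284.1181945800781, 184.87966918945312), (25.166576385498047, 34.802852630615234), 10.784297943115234)
side red_clip_hinge 0.76 [122.0, 289.9] 441 [142.  62.  59.] ((293.3764953613281, 124.34352111816406), (32.23932647705078, 20.61932373046
[... 1163 characters left out ...]
858062744140625, 21.10059928894043), 14.03624439239502)
top red_clip_hinge 0.68 [238.4, 328.3] 411 [174.  55.  50.] ((324.0294189453125, 238.11767578125), (20.130456924438477, 22.313276290893555), 75.96376037597656)
top red_clip_hinge 0.6 [190.8, 377.2] 400 [170.  51.  46.] ((376.8113098144531, 191.16036987304688), (22.801851272583008, 21.56560516357422), 15.945395469665527)
top yellow_stand_top 0.79 [154.0, 156.7] 1824 [121. 117.  98.] ((155.84654235839844, 155.03465270996094), (56.617618560791016, 36.91587829589844), 5.710593223571777)
top yellow_card 0.5 [147.6, 155.7] 86 [207. 201.  60.] ((152.6906280517578, 148.78480529785156), (55.885250091552734, 4.7458882331848145), 8.91492748260498)
```

View pics/top0.png

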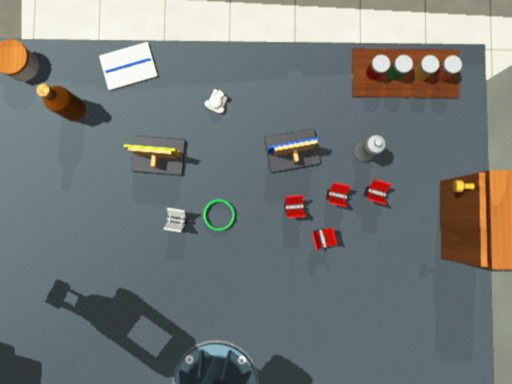

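View pics/side0.png

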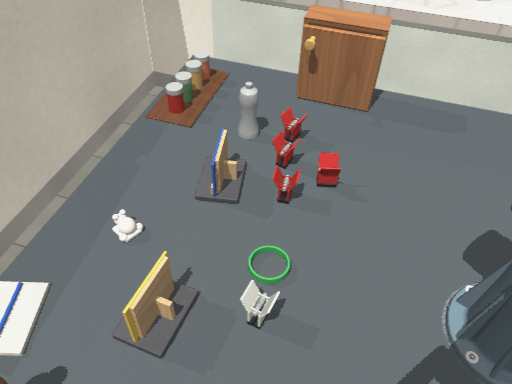

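Four red clips in the top view are at (row, col) (207,294), (194,338), (238,325) and (191,377). The white one at (219,176) is a bystander. World +y is image left, so the one at (207,294) is the farthest left of the red ones. I'll confirm that in an enlarged crop.

```bash
python3 - <<'E'
from h import *
np.set_printoptions(precision=4,suppress=True)
t=cv2.imread('pics/top0.png');s=cv2.imread('pics/side0.png')
g=[(t,180,270),(t,120,115),(s,155,250),(s,250,110)]
sz=[(55,75),(65,80),(60,75),(105,95)]
def c(i):
    im,r,q=g[i];h,w=sz[i];return cv2.resize(im[r:r+h,q:q+w],(400,300),interpolation=cv2.INTER_CUBIC)
cv2.imwrite('pics/crop.png',np.vstack([np.hstack([c(0),c(1)]),np.hstack([c(2),c(3)])]))
for a in [(203.7,293.9),(190.5,340.5),(238.4,328.3),(190.8,377.2)]:
    p=atz('top',*a,.05);print(a,p,proj('side',p))
print(tri('top',(206.5,293.5),'side',(184.8,286)))
E
```

```text
(203.7, 293.9) [ 0.4854 -0.2059  0.05  ] [180.2156 282.902 ]
(190.5, 340.5) [ 0.5222 -0.3296  0.05  ] [143.9439 282.1162]
(238.4, 328.3) [ 0.395  -0.2973  0.05  ] [163.8396 330.2105]
(190.8, 377.2) [ 0.5227 -0.4272  0.05  ] [121.523  292.0607]
(array([ 0.4778, -0.2061,  0.0379]), np.float64(0.001116689977597996))
```

View pics/crop.png

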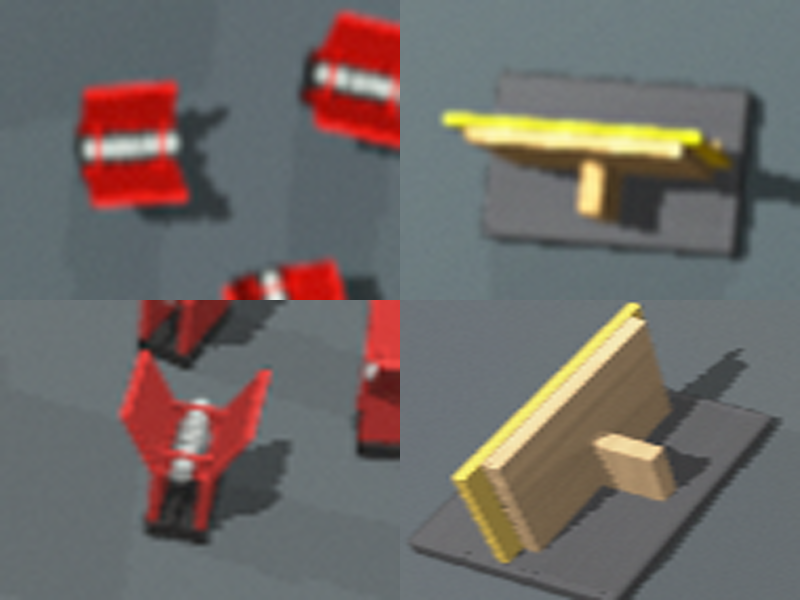

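The crop shows the isolated red clip, hinge at about (206,294) top and (182,285) side. It stands tails up, jaws across world x, about 4° yawed, so it is the one to take. The yellow card is on the +x side of its backboard, top middle at about (149,149) top and (282,149) side.

```bash
python3 - <<'E'
from h import *
np.set_printoptions(precision=4,suppress=True)
print('clip',tri('top',(206.4,294.1),'side',(182,285.2)),atz('top',206.4,294.1,.044),atz('side',182,285.2,.044))
print('stand',tri('top',(149.1,149),'side',(282.2,148.7)),atz('top',149.1,149,.116),atz('side',282.2,148.7,.116))
# ends: spring, card top edge
P=lambda x,y:(120+y/4.615-.4,115+(x-400)/5-.4)
a,b=atz('top',*P(443,120),.116),atz('top',*P(700,136),.116);print('card ends',a,b,np.linalg.norm(a-b),np.degrees(np.arctan2(*(b-a)[:2]*[-1,-1])))
# base edges from top, z=.016
for x,y in[(503,72),(748,90),(740,256),(483,234)]:print(atz('top',*P(x,y),.016))
E
```

```text
clip (array([ 0.4791, -0.2068,  0.0455]), np.float64(0.0014865845606618373)) [ 0.4784 -0.2071  0.044 ] [ 0.4801 -0.2082  0.044 ]
stand (array([0.6166, 0.1683, 0.1119]), np.float64(7.024190274354979e-05)) [0.616  0.1673 0.116 ] [0.6148 0.1704 0.116 ]
card ends [0.624  0.2328 0.116 ] [0.6169 0.1026 0.116 ] 0.13037614117635946 3.1106336105333114
[0.6697 0.23   0.016 ]
[0.6607 0.0946 0.016 ]
[0.561  0.0966 0.016 ]
[0.5723 0.2379 0.016 ]
```

Call:
servo_tool(commands=[{"x": -2.7,"y": -2.9,"gripper": 1},{"x": -2.7,"y": -2.9},{"x": -2.7,"y": -2.9},{"x": -2.7,"y": -2.9},{"x": -2.7,"y": -2.9},{"x": -2.7,"y": -2.9},{"x": -2.7,"y": -2.9},{"x": -2.7,"y": -2.9}])

```text
schema error: expected keys wx, wy, wz, x, y, z, gripper
```

Call:
servo_tool(commands=[{"x": -2.7,"y": -2.9},{"x": -2.7,"y": -2.9},{"x": -2.7,"y": -2.9},{"x": -2.7,"y": -2.9},{"x": -2.7,"y": -2.9},{"x": -2.7,"y": -2.9},{"x": -2.7,"y": -2.9},{"x": -2.7,"y": -2.9}])

```text
schema error: expected keys wx, wy, wz, x, y, z, gripper
```

Call:
servo_tool(commands=[{"wz": 7},{"wz": 7},{"wz": 7},{"wz": 7},{"wz": 7},{"wz": 7},{"wz": 7},{"wz": 7}])

```text
schema error: expected keys wx, wy, wz, x, y, z, gripper
```

Call:
servo_tool(commands=[{"wz": 4},{},{}])

```text
schema error: expected keys wx, wy, wz, x, y, z, gripper
```

Call:
servo_tool(commands=[{"wx": 0,"wy": 0,"wz": 0,"x": -2.7,"y": -2.9,"z": 0,"gripper": 1},{"wx": 0,"wy": 0,"wz": 0,"x": -2.7,"y": -2.9,"z": 0,"gripper": 1},{"wx": 0,"wy": 0,"wz": 0,"x": -2.7,"y": -2.9,"z": 0,"gripper": 1},{"wx": 0,"wy": 0,"wz": 0,"x": -2.7,"y": -2.9,"z": 0,"gripper": 1},{"wx": 0,"wy": 0,"wz": 0,"x": -2.7,"y": -2.9,"z": 0,"gripper": 1},{"wx": 0,"wy": 0,"wz": 0,"x": -2.7,"y": -2.9,"z": 0,"gripper": 1},{"wx": 0,"wy": 0,"wz": 0,"x": -2.7,"y": -2.9,"z": 0,"gripper": 1},{"wx": 0,"wy": 0,"wz": 0,"x": -2.7,"y": -2.9,"z": 0,"gripper": 1}])

```text
clock: 1.07
tool_pos: [0.3405, 0.2185, 0.239]
tcp_rot: [0.0, 0.215, 0.977, 0.0]
contact_force: [-0.1, -0.6, 0.3]
width: 0.0881
finger_force: 0.0
```

Call:
servo_tool(commands=[{"wx": 0,"wy": 0,"wz": 0,"x": -2.7,"y": -2.9,"z": 0,"gripper": 1},{"wx": 0,"wy": 0,"wz": 0,"x": -2.7,"y": -2.9,"z": 0,"gripper": 1},{"wx": 0,"wy": 0,"wz": 0,"x": -2.7,"y": -2.9,"z": 0,"gripper": 1},{"wx": 0,"wy": 0,"wz": 0,"x": -2.7,"y": -2.9,"z": 0,"gripper": 1},{"wx": 0,"wy": 0,"wz": 0,"x": -2.7,"y": -2.9,"z": 0,"gripper": 1},{"wx": 0,"wy": 0,"wz": 0,"x": -2.7,"y": -2.9,"z": 0,"gripper": 1},{"wx": 0,"wy": 0,"wz": 0,"x": -2.7,"y": -2.9,"z": 0,"gripper": 1},{"wx": 0,"wy": 0,"wz": 0,"x": -2.7,"y": -2.9,"z": 0,"gripper": 1}])

```text
clock: 1.73
tool_pos: [0.4388, -0.0835, 0.239]
tcp_rot: [0.001, 0.216, 0.976, -0.0]
contact_force: [0.2, 0.1, 0.3]
width: 0.0883
finger_force: 0.0
```

Call:
servo_tool(commands=[{"wx": 0,"wy": 0,"wz": 7,"x": 0,"y": 0,"z": 0,"gripper": 1},{"wx": 0,"wy": 0,"wz": 7,"x": 0,"y": 0,"z": 0,"gripper": 1},{"wx": 0,"wy": 0,"wz": 7,"x": 0,"y": 0,"z": 0,"gripper": 1},{"wx": 0,"wy": 0,"wz": 7,"x": 0,"y": 0,"z": 0,"gripper": 1},{"wx": 0,"wy": 0,"wz": 7,"x": 0,"y": 0,"z": 0,"gripper": 1},{"wx": 0,"wy": 0,"wz": 7,"x": 0,"y": 0,"z": 0,"gripper": 1},{"wx": 0,"wy": 0,"wz": 7,"x": 0,"y": 0,"z": 0,"gripper": 1},{"wx": 0,"wy": 0,"wz": 7,"x": 0,"y": 0,"z": 0,"gripper": 1}])

```text
clock: 2.4
tool_pos: [0.4385, -0.0813, 0.2388]
tcp_rot: [0.0, 0.651, 0.759, 0.0]
contact_force: [0.1, 0.6, -0.7]
width: 0.0878
finger_force: 0.0
```

Call:
servo_tool(commands=[{"wx": 0,"wy": 0,"wz": 4,"x": 0,"y": 0,"z": 0,"gripper": 1},{"wx": 0,"wy": 0,"wz": 0,"x": 0,"y": 0,"z": 0,"gripper": 1},{"wx": 0,"wy": 0,"wz": 0,"x": 0,"y": 0,"z": 0,"gripper": 1}])

```text
clock: 2.65
tool_pos: [0.4386, -0.0813, 0.2388]
tcp_rot: [0.0, 0.674, 0.739, 0.0]
contact_force: [0.5, -0.4, 0.7]
width: 0.0884
finger_force: 0.0
```

Call:
servo_tool(commands=[{"wx": 0,"wy": 0,"wz": 0,"x": -3.2,"y": 0.7,"z": 0,"gripper": 1},{"wx": 0,"wy": 0,"wz": 0,"x": -3.2,"y": 0.7,"z": 0,"gripper": 1},{"wx": 0,"wy": 0,"wz": 0,"x": -3.2,"y": 0.7,"z": 0,"gripper": 1},{"wx": 0,"wy": 0,"wz": 0,"x": -3.3,"y": 0.7,"z": 0,"gripper": 1},{"wx": 0,"wy": 0,"wz": 0,"x": 0,"y": 0,"z": 4,"gripper": 1},{"wx": 0,"wy": 0,"wz": 0,"x": 0,"y": 0,"z": 4,"gripper": 1},{"wx": 0,"wy": 0,"wz": 0,"x": 0,"y": 0,"z": 4,"gripper": 1},{"wx": 0,"wy": 0,"wz": 0,"x": 0,"y": 0,"z": 0,"gripper": 1}])

```text
clock: 3.32
tool_pos: [0.473, -0.2042, 0.111]
tcp_rot: [-0.007, 0.674, 0.738, -0.001]
contact_force: [-1.0, 0.5, 0.1]
width: 0.0882
finger_force: 0.0
```

```bash
python3 - <<'E'
from h import *
np.set_printoptions(precision=4,suppress=True)
print(telemetry.get_obs()['tool_pos'])
im=capture('side')[:,:,::-1]
cv2.imwrite('pics/s1.png',cv2.resize(im[100:250,190:390],(800,600),interpolation=cv2.INTER_CUBIC))
for z in(.119,.073,.044): print(z,(proj('side',[*telemetry.get_obs()['tool_pos'][:2],z])-[100,190])*4)
E
```

```text
[ 0.473  -0.2042  0.111 ]
0.119 [233.8193 399.1206]
0.073 [296.2778 392.3758]
0.044 [333.5482 388.351 ]
```

View pics/s1.png

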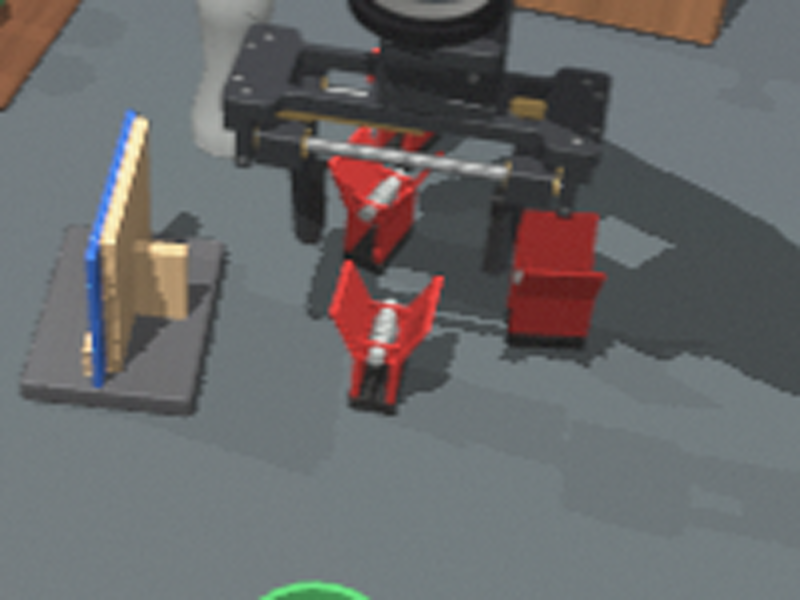

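The side view shows the chosen clip with its hinge at crop (330,384), standing free, and the open fingers above it. The projected TCP is at (333,388), so the aim is within a few mm.

Call:
servo_tool(commands=[{"wx": 0,"wy": 0,"wz": 0,"x": 0,"y": 0,"z": 0,"gripper": 1},{"wx": 0,"wy": 0,"wz": 0,"x": -0.3,"y": 0.5,"z": 0,"gripper": 1},{"wx": 0,"wy": 0,"wz": 0,"x": 0,"y": 0,"z": 0,"gripper": 1},{"wx": 0,"wy": 0,"wz": 0,"x": 0,"y": 0,"z": 0,"gripper": 1}])

```text
clock: 3.7
tool_pos: [0.485, -0.2109, 0.1214]
tcp_rot: [0.002, 0.675, 0.738, 0.0]
contact_force: [-0.6, -0.6, 0.4]
width: 0.0885
finger_force: 0.0
```

Call:
servo_tool(commands=[{"wx": 0,"wy": 0,"wz": 0,"x": 0.3,"y": -0.6,"z": 0,"gripper": 1},{"wx": 0,"wy": 0,"wz": 0,"x": 0,"y": 0,"z": 2,"gripper": 1},{"wx": 0,"wy": 0,"wz": 0,"x": 0,"y": 0,"z": 2,"gripper": 1},{"wx": 0,"wy": 0,"wz": 0,"x": 0,"y": 0,"z": 1.5,"gripper": 1},{"wx": 0,"wy": 0,"wz": 0,"x": 0,"y": 0,"z": 0.5,"gripper": 1},{"wx": 0,"wy": 0,"wz": 0,"x": 0,"y": 0,"z": 0,"gripper": 1},{"wx": 0,"wy": 0,"wz": 0,"x": 0,"y": 0,"z": 0,"gripper": 1}])

```text
clock: 4.28
tool_pos: [0.477, -0.2075, 0.0594]
tcp_rot: [0.0, 0.675, 0.738, 0.0]
contact_force: [0.4, -0.6, 0.5]
width: 0.088
finger_force: 0.0
```

Call:
servo_tool(commands=[{"wx": 0,"wy": 0,"wz": 0,"x": 0,"y": 0.15,"z": 0.8,"gripper": 1},{"wx": 0,"wy": 0,"wz": 0,"x": 0,"y": 0,"z": 0.8,"gripper": 1},{"wx": 0,"wy": 0,"wz": 0,"x": 0,"y": 0,"z": 0,"gripper": 0.6},{"wx": 0,"wy": 0,"wz": 0,"x": 0,"y": 0,"z": 0,"gripper": 0},{"wx": 0,"wy": 0,"wz": 0,"x": 0,"y": 0,"z": 0,"gripper": 0},{"wx": 0,"wy": 0,"wz": 0,"x": 0,"y": 0,"z": 0,"gripper": 0},{"wx": 0,"wy": 0,"wz": 0,"x": 0,"y": 0,"z": 0,"gripper": 0},{"wx": 0,"wy": 0,"wz": 0,"x": 0,"y": 0,"z": 0,"gripper": 0}], force=20)

```text
clock: 4.95
tool_pos: [0.4789, -0.2075, 0.0432]
tcp_rot: [0.001, 0.675, 0.738, 0.0]
contact_force: [5.7, 1.0, 9.7]
width: 0.0505
finger_force: 12.8
```

Call:
servo_tool(commands=[{"wx": 0,"wy": 0,"wz": 0,"x": 0,"y": 0,"z": 0,"gripper": 0},{"wx": 0,"wy": 0,"wz": 0,"x": 0,"y": 0,"z": 0,"gripper": 0},{"wx": 0,"wy": 0,"wz": 0,"x": 0,"y": 0,"z": 0,"gripper": 0},{"wx": 0,"wy": 0,"wz": 0,"x": 0,"y": 0,"z": 0,"gripper": 0}])

```text
clock: 5.28
tool_pos: [0.4812, -0.2088, 0.0451]
tcp_rot: [0.003, 0.675, 0.738, 0.001]
contact_force: [4.4, 0.8, 9.1]
width: 0.0266
finger_force: 19.6
```

Call:
servo_tool(commands=[{"wx": 0,"wy": 0,"wz": 0,"x": 0,"y": 0,"z": -1.5,"gripper": 0},{"wx": 0,"wy": 0,"wz": 0,"x": 0,"y": 0,"z": -3,"gripper": 0},{"wx": 0,"wy": 0,"wz": 0,"x": 0,"y": 0,"z": -3,"gripper": 0},{"wx": 0,"wy": 0,"wz": 0,"x": 0,"y": 0,"z": -3,"gripper": 0},{"wx": 0,"wy": 0,"wz": 3,"x": 0,"y": 0,"z": -3,"gripper": 0},{"wx": 0,"wy": 0,"wz": 3,"x": 0,"y": 0,"z": -2.5,"gripper": 0},{"wx": 0,"wy": 0,"wz": 3,"x": 0,"y": 0,"z": -2,"gripper": 0},{"wx": 0,"wy": 0,"wz": 0,"x": 0,"y": 0,"z": 0,"gripper": 0}])

```text
clock: 5.95
tool_pos: [0.4805, -0.2087, 0.2277]
tcp_rot: [0.004, 0.731, 0.682, 0.001]
contact_force: [0.3, -0.4, -0.4]
width: 0.0261
finger_force: 19.4
```

Call:
servo_tool(commands=[{"wx": 0,"wy": 0,"wz": 0,"x": 2,"y": 0.5,"z": 0,"gripper": 0},{"wx": 0,"wy": 0,"wz": 0,"x": 3,"y": 0.8,"z": 0,"gripper": 0},{"wx": 0,"wy": 0,"wz": 0,"x": 3,"y": 0.8,"z": 0,"gripper": 0},{"wx": 0,"wy": 0,"wz": 0,"x": 3,"y": 0.8,"z": 0,"gripper": 0},{"wx": 0,"wy": 0,"wz": 0,"x": 3,"y": 0.8,"z": 0,"gripper": 0},{"wx": 0,"wy": 0,"wz": 0,"x": 3,"y": 0.8,"z": 0,"gripper": 0},{"wx": 0,"wy": 0,"wz": 0,"x": 3,"y": 0.8,"z": 0,"gripper": 0},{"wx": 0,"wy": 0,"wz": 0,"x": 3,"y": 0.8,"z": 0,"gripper": 0}])

```text
clock: 6.62
tool_pos: [0.5546, 0.0196, 0.2213]
tcp_rot: [-0.001, 0.73, 0.683, -0.001]
contact_force: [1.7, 0.0, -0.8]
width: 0.0261
finger_force: 19.4
```

Call:
servo_tool(commands=[{"wx": 0,"wy": 0,"wz": 0,"x": 3,"y": 0.8,"z": 0,"gripper": 0},{"wx": 0,"wy": 0,"wz": 0,"x": 3,"y": 0.8,"z": 0,"gripper": 0},{"wx": 0,"wy": 0,"wz": 0,"x": 2,"y": 0.5,"z": 0,"gripper": 0},{"wx": 0,"wy": 0,"wz": 0,"x": 1,"y": 0.2,"z": 0,"gripper": 0},{"wx": 0,"wy": 0,"wz": 0,"x": 0,"y": 0,"z": 0,"gripper": 0},{"wx": 0,"wy": 0,"wz": 0,"x": 0,"y": 0,"z": 0,"gripper": 0},{"wx": 0,"wy": 0,"wz": 0,"x": 0,"y": 0,"z": 0,"gripper": 0}])

```text
clock: 7.2
tool_pos: [0.5836, 0.1051, 0.2221]
tcp_rot: [-0.0, 0.731, 0.682, -0.001]
contact_force: [0.3, -0.3, 0.9]
width: 0.0263
finger_force: 19.4
```

Call:
servo_tool(commands=[{"wx": 0,"wy": 0,"wz": 0,"x": 2.2,"y": 0.9,"z": 0,"gripper": 0},{"wx": 0,"wy": 0,"wz": 0,"x": 2.2,"y": 0.9,"z": 0,"gripper": 0},{"wx": 0,"wy": 0,"wz": 0,"x": 2.1,"y": 0.9,"z": 0,"gripper": 0},{"wx": 0,"wy": 0,"wz": 0,"x": 0,"y": 0,"z": 1,"gripper": 0},{"wx": 0,"wy": 0,"wz": 0,"x": 0,"y": 0,"z": 0,"gripper": 0},{"wx": 0,"wy": 0,"wz": 0,"x": 0,"y": 0,"z": 0,"gripper": 0},{"wx": 0,"wy": 0,"wz": 0,"x": 0,"y": 0,"z": 0,"gripper": 0}])

```text
clock: 7.78
tool_pos: [0.6149, 0.1677, 0.2124]
tcp_rot: [-0.0, 0.731, 0.682, -0.001]
contact_force: [0.0, 0.2, -0.1]
width: 0.0262
finger_force: 19.4
```

```bash
python3 - <<'E'
from h import *
np.set_printoptions(precision=4,suppress=True)
p=telemetry.get_obs()['tool_pos'];print(p)
im=capture('side')[:,:,::-1]
r0,c0=170,70
cv2.imwrite('pics/s2.png',cv2.resize(im[r0:r0+180,c0:c0+240],(800,600),interpolation=cv2.INTER_CUBIC))
for q in(p,[p[0],p[1],.17],[.6155,.168,.116]): print(q,(proj('side',q)-[r0,c0]+.5)*10/3)
E
```

```text
[0.6149 0.1677 0.2124]
[0.6149 0.1677 0.2124] [252.0334 235.2132]
[np.float64(0.6149341315624025), np.float64(0.16773902231717253), 0.17] [307.3944 249.7056]
[0.6155, 0.168, 0.116] [371.3114 265.1384]
```

View pics/s2.png

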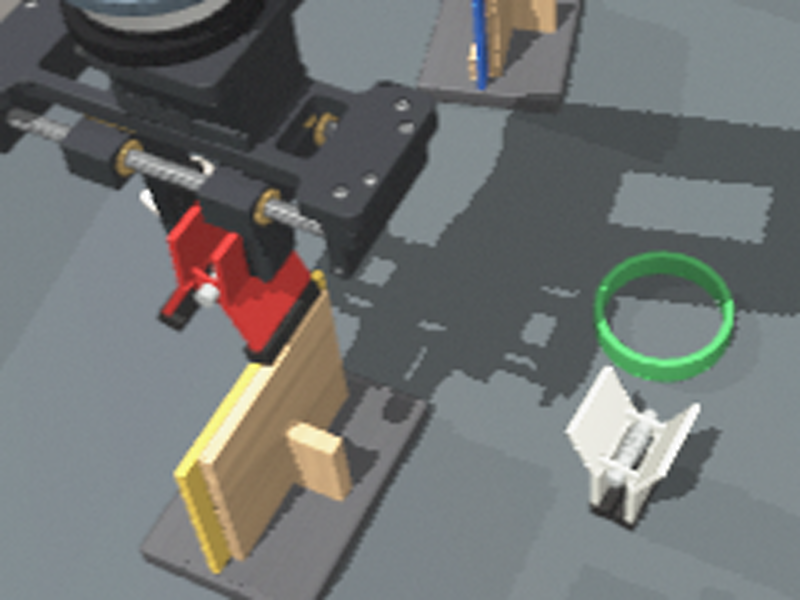

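The clip is held squeezed open above the stand: hinge near end at crop (208,290), jaw tips near end at (172,322) and (258,360). Now I'll work out the hinge and tip positions on the plane of the clip's near end.

```bash
python3 - <<'E'
from h import *
np.set_printoptions(precision=4,suppress=True)
p=np.array([.6149,.1677,.2124]);tx=np.array([.069,.9976,0]);ty=np.array([.9976,-.069,0])
def pl(u,v,s):
    o,d=ray('side',170+v*.3-.5,70+u*.3-.5);t=((p+s*tx-o)@tx)/(d@tx);q=o+d*t-p;return (q@ty*1000).round(1),(q[2]*1000).round(1)
for n,u,v in[('hinge',208,292),('Ljaw',172,325),('Rjaw',256,360),('Ltail',188,208),('Rtail',238,236)]:print(n,pl(u,v,.023))
# top-edge centre line of stand at near end from this view (card near corner, wood near corner)
for n,u,v in[('card front corner',178,472),('wood back corner',212,464)]:
    print(n,atz('side',170+v*.3-.5,70+u*.3-.5,.116))
im=capture('top')[:,:,::-1];cv2.imwrite('pics/t2.png',cv2.resize(im[110:200,95:215],(800,600),interpolation=cv2.INTER_CUBIC))
E
```

```text
hinge (np.float64(-0.4), np.float64(-1.0))
Ljaw (np.float64(27.5), np.float64(-42.0))
Rjaw (np.float64(-17.4), np.float64(-44.3))
Ltail (np.float64(-2.9), np.float64(58.4))
Rtail (np.float64(-25.5), np.float64(51.2))
card front corner [0.6279 0.2311 0.116 ]
wood back corner [0.615  0.2221 0.116 ]
```

```bash
python3 - <<'E'
from h import *
p=np.array([.6149,.1677,.2124]);tx=np.array([.069,.9976,0]);ty=np.array([.9976,-.069,0])
def pl(u,v,s):
    o,d=ray('side',170+v*.3-.5,70+u*.3-.5);t=((p+s*tx-o)@tx)/(d@tx);q=o+d*t-p;return (q@ty*1000).round(1),(q[2]*1000).round(1)
for n,u,v,s in[('Ltn',172,238,.023),('Rtn',216,266,.023),('Ltf',195,207,-.023),('Rtf',238,236,-.023),('Rjf',318,285,-.023)]:print(n,pl(u,v,s))
E
```

```text
Ltn (np.float64(10.9), np.float64(31.6))
Rtn (np.float64(-9.2), np.float64(22.4))
Ltf (np.float64(39.2), np.float64(-12.9))
Rtf (np.float64(17.6), np.float64(-24.1))
Rjf (np.float64(-23.5), np.float64(-40.9))
```

View pics/t2.png

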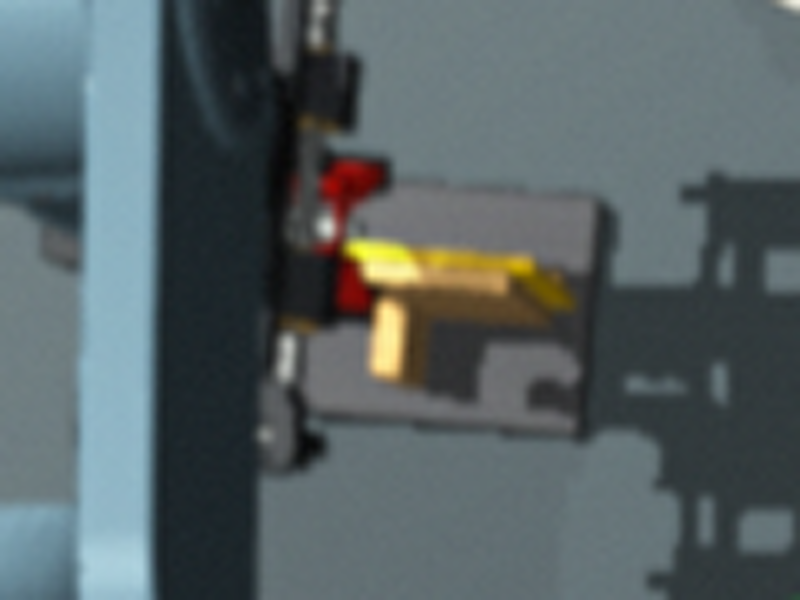

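The top view shows the clip's red jaws straddling the card/backboard line, at crop (350,170) and (355,290) against the edge at about (360,255). It looks centred, so I'll descend to just above the edge and check.

Call:
servo_tool(commands=[{"wx": 0,"wy": 0,"wz": 0,"x": 0,"y": 0.1,"z": 1.5,"gripper": 0},{"wx": 0,"wy": 0,"wz": 0,"x": 0,"y": 0,"z": 2,"gripper": 0},{"wx": 0,"wy": 0,"wz": 0,"x": 0,"y": 0,"z": 1.2,"gripper": 0},{"wx": 0,"wy": 0,"wz": 0,"x": 0,"y": 0,"z": 0,"gripper": 0},{"wx": 0,"wy": 0,"wz": 0,"x": 0,"y": 0,"z": 0,"gripper": 0},{"wx": 0,"wy": 0,"wz": 0,"x": 0,"y": 0,"z": 0,"gripper": 0}])

```text
clock: 8.38
tool_pos: [0.617, 0.1691, 0.1667]
tcp_rot: [0.0, 0.731, 0.682, 0.0]
contact_force: [0.3, -0.5, 0.4]
width: 0.0264
finger_force: 19.4
```

```bash
python3 - <<'E'
from h import *
im=capture('side')[:,:,::-1]
r0,c0=205,90
cv2.imwrite('pics/s3.png',cv2.resize(im[r0:r0+120,c0:c0+160],(800,600),interpolation=cv2.INTER_CUBIC))
E
```

```text
(no output)
```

View pics/s3.png

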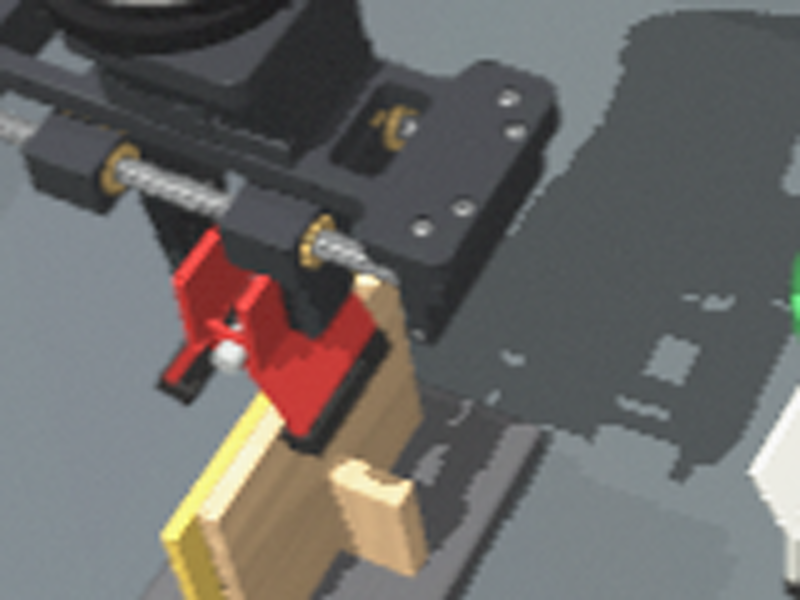

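```bash
python3 - <<'E'
from h import *
p=np.array([.617,.1691,.1667]);tx=np.array([.069,.9976,0]);ty=np.array([.9976,-.069,0])
def pl(u,v,s):
    o,d=ray('side',205+v*.2-.4,90+u*.2-.4);t=((p+s*tx-o)@tx)/(d@tx);q=o+d*t-p;return (q@ty*1000).round(1),(q[2]*1000).round(1)
for n,u,v,s in[('Rj out',312,453,.023),('Rj in',284,437,.023),('Lj out',185,403,.023),('Lj left',158,385,.023),('hinge',229,352,.023),('Ltn',178,280,.023),('Rtn',244,308,.023)]:print(n,pl(u,v,s))
for n,u,v in[('cardfront near',163,537),('wood back near',210,520),('card-wood seam near',203,515),('yellow mid',265,400)]:
    q=atz('side',205+v*.2-.4,90+u*.2-.4,.116)-p;print(n,(q@tx*1000).round(1),(q@ty*1000).round(1))
E
```

```text
Rj out (np.float64(-22.8), np.float64(-44.7))
Rj in (np.float64(-13.0), np.float64(-41.5))
Lj out (np.float64(24.9), np.float64(-45.1))
Lj left (np.float64(34.2), np.float64(-40.1))
hinge (np.float64(-0.5), np.float64(-0.8))
Ltn (np.float64(11.2), np.float64(30.4))
Rtn (np.float64(-11.5), np.float64(28.8))
cardfront near 64.3 6.8
wood back near 53.5 -3.4
card-wood seam near 52.9 -0.4
yellow mid 9.1 4.5
```

Call:
servo_tool(commands=[{"wx": 0,"wy": 0,"wz": 0,"x": -0.1,"y": -0.1,"z": 0,"gripper": 0},{"wx": 0,"wy": 0,"wz": 0,"x": 0,"y": 0,"z": 0.5,"gripper": 0},{"wx": 0,"wy": 0,"wz": 0,"x": 0,"y": 0,"z": 0.5,"gripper": 0},{"wx": 0,"wy": 0,"wz": 0,"x": 0,"y": 0,"z": 0.5,"gripper": 0},{"wx": 0,"wy": 0,"wz": 0,"x": 0,"y": 0,"z": 0.5,"gripper": 0},{"wx": 0,"wy": 0,"wz": 0,"x": 0,"y": 0,"z": 0,"gripper": 0},{"wx": 0,"wy": 0,"wz": 0,"x": 0,"y": 0,"z": 0,"gripper": 0}])

```text
clock: 9.02
tool_pos: [0.6148, 0.1683, 0.1449]
tcp_rot: [-0.0, 0.731, 0.683, -0.001]
contact_force: [-0.5, -1.1, -1.0]
width: 0.0261
finger_force: 19.4
```

Call:
servo_tool(commands=[{"wx": 0,"wy": 0,"wz": 0,"x": 0,"y": 0,"z": 0.5,"gripper": 0},{"wx": 0,"wy": 0,"wz": 0,"x": 0,"y": 0,"z": 0.5,"gripper": 0},{"wx": 0,"wy": 0,"wz": 0,"x": 0,"y": 0,"z": 0.3,"gripper": 0},{"wx": 0,"wy": 0,"wz": 0,"x": 0,"y": 0,"z": 0,"gripper": 0},{"wx": 0,"wy": 0,"wz": 0,"x": 0,"y": 0,"z": 0,"gripper": 0}])

```text
clock: 9.43
tool_pos: [0.6151, 0.1683, 0.1323]
tcp_rot: [-0.0, 0.731, 0.683, -0.0]
contact_force: [-0.9, -0.6, -0.2]
width: 0.0261
finger_force: 19.4
```

```bash
python3 - <<'E'
from h import *
im=capture('side')[:,:,::-1]
r0,c0=225,90
cv2.imwrite('pics/s4.png',cv2.resize(im[r0:r0+120,c0:c0+160],(800,600),interpolation=cv2.INTER_CUBIC))
E
```

```text
(no output)
```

View pics/s4.png

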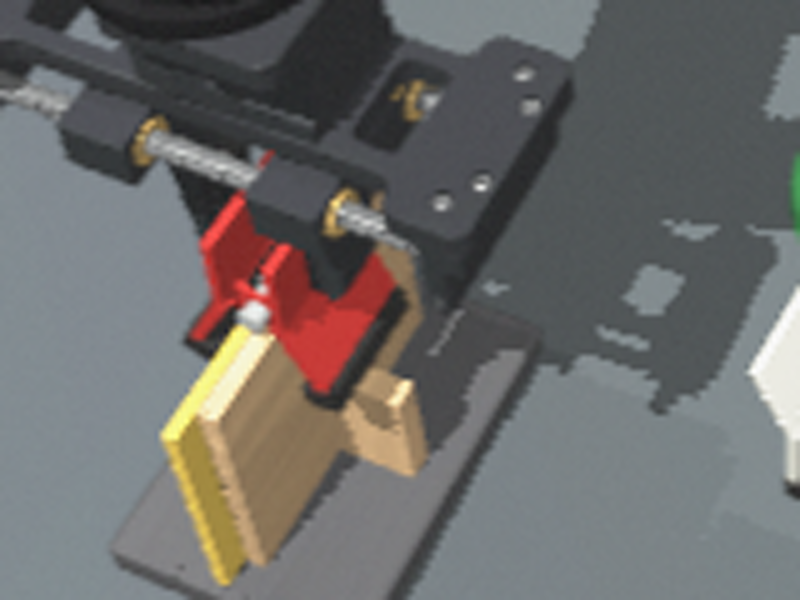

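The clip straddles card and backboard: back jaw at crop (330,390) behind the wood, front jaw at (195,340) ahead of the card. No contact force shows, so I'm releasing.

Call:
servo_tool(commands=[{"wx": 0,"wy": 0,"wz": 0,"x": 0,"y": 0,"z": 0,"gripper": 0.4},{"wx": 0,"wy": 0,"wz": 0,"x": 0,"y": 0,"z": 0,"gripper": 0.5},{"wx": 0,"wy": 0,"wz": 0,"x": 0,"y": 0,"z": 0,"gripper": 0.55},{"wx": 0,"wy": 0,"wz": 0,"x": 0,"y": 0,"z": 0,"gripper": 0.6},{"wx": 0,"wy": 0,"wz": 0,"x": 0,"y": 0,"z": 0,"gripper": 0.7},{"wx": 0,"wy": 0,"wz": 0,"x": 0,"y": 0,"z": 0,"gripper": 1},{"wx": 0,"wy": 0,"wz": 0,"x": 0,"y": 0,"z": 0,"gripper": 1},{"wx": 0,"wy": 0,"wz": 0,"x": 0,"y": 0,"z": 0,"gripper": 1}])

```text
clock: 10.15
tool_pos: [0.6153, 0.1683, 0.1327]
tcp_rot: [0.0, 0.731, 0.683, 0.0]
contact_force: [0.2, -0.2, -0.4]
width: 0.0776
finger_force: 0.0
```

Call:
servo_tool(commands=[{"wx": 0,"wy": 0,"wz": 0,"x": 0,"y": 0,"z": 0,"gripper": 1},{"wx": 0,"wy": 0,"wz": 0,"x": 0,"y": 0,"z": 0,"gripper": 1},{"wx": 0,"wy": 0,"wz": 0,"x": 0,"y": 0,"z": 0,"gripper": 1}])

```text
clock: 10.4
tool_pos: [0.6153, 0.1683, 0.1327]
tcp_rot: [0.0, 0.731, 0.683, 0.0]
contact_force: [0.2, 0.0, 0.2]
width: 0.0883
finger_force: 0.0
```

Call:
servo_tool(commands=[{"wx": 0,"wy": 0,"wz": 0,"x": 0,"y": 0,"z": -1,"gripper": 1},{"wx": 0,"wy": 0,"wz": 0,"x": 0,"y": 0,"z": -2,"gripper": 1},{"wx": 0,"wy": 0,"wz": 0,"x": 0,"y": 0,"z": -2,"gripper": 1},{"wx": 0,"wy": 0,"wz": 0,"x": 0,"y": 0,"z": -3,"gripper": 1},{"wx": 0,"wy": 0,"wz": 0,"x": 0,"y": 0,"z": -3,"gripper": 1},{"wx": 0,"wy": 0,"wz": 0,"x": -3,"y": 0,"z": 0,"gripper": 1},{"wx": 0,"wy": 0,"wz": 0,"x": -3,"y": 0,"z": 0,"gripper": 1},{"wx": 0,"wy": 0,"wz": 0,"x": -3,"y": 0,"z": 0,"gripper": 1}])

```text
clock: 11.07
tool_pos: [0.6094, 0.078, 0.2447]
tcp_rot: [0.001, 0.73, 0.683, 0.001]
contact_force: [0.7, 0.3, -0.9]
width: 0.088
finger_force: 0.0
```

Call:
servo_tool(commands=[{"wx": 0,"wy": 0,"wz": 0,"x": -3,"y": 0,"z": 0,"gripper": 1},{"wx": 0,"wy": 0,"wz": 0,"x": -3,"y": 0,"z": 0,"gripper": 1},{"wx": 0,"wy": 0,"wz": 0,"x": 0,"y": 0,"z": 0,"gripper": 1},{"wx": 0,"wy": 0,"wz": 0,"x": 0,"y": 0,"z": 0,"gripper": 1}])

```text
clock: 11.4
tool_pos: [0.6052, 0.0172, 0.2436]
tcp_rot: [0.0, 0.732, 0.681, 0.0]
contact_force: [0.6, -0.1, -0.6]
width: 0.0879
finger_force: 0.0
```

```bash
python3 - <<'E'
from h import *
s=capture('side')[:,:,::-1];t=capture('top')[:,:,::-1]
a=cv2.resize(s[235:355,95:195],(400,480),interpolation=cv2.INTER_CUBIC)
b=cv2.resize(t[120:188,115:195],(400,340),interpolation=cv2.INTER_CUBIC)
b=np.vstack([b,np.zeros((140,400,3),np.uint8)])
cv2.imwrite('pics/end.png',np.hstack([a,b]))
E
```

```text
(no output)
```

View pics/end.png

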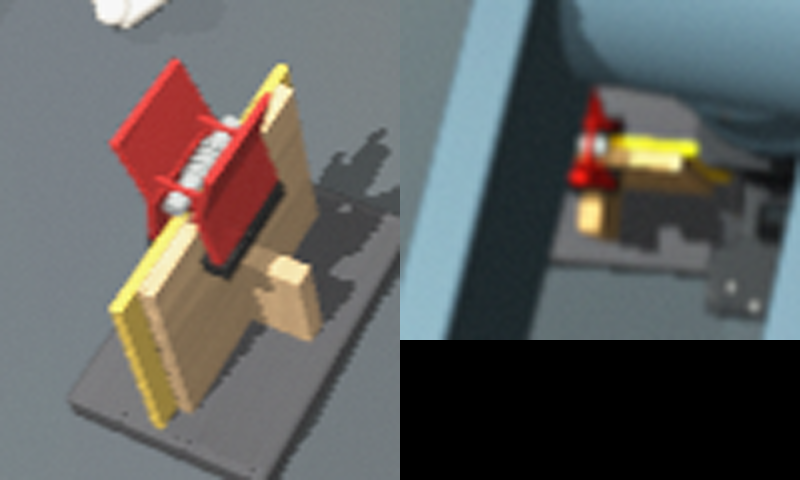

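The clip is clamped mid-edge on both card and backboard, with the spring at crop (200,165) in line with the edge. The card is seated, the stand is in place and the arm is clear.

```bash
python3 -c "
from h import *
print(order.close_job())"
```

```text
the job is handed in; nothing more can be done
None
```

The red clip is clamped over the middle of the top edge, gripping the yellow card and its backboard together. The card is still seated, the stand looked unmoved in the final pictures, and the job was handed in at about 11.5 s.

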